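Lock the lid-trimming stand and load a lid

TASK

Get the trimming stand ready for a lid: turn only its inner hub until the hub's slot lines up with the slot in the post, leaving the index ring round it exactly as it is set. Then lay the locking bar flat into both slots with its raised grip standing midway between hub and post, and swing the catch over the bar as far as it goes. Finally set the teapot lid gently, knob up and centred, on top of the hub and let go; leave everything else on the table where it is.

Things in the scene. Friction and masses are not known exactly. Their poses are not given: they have to be found in the camera images.
- stand: Fixed wooden stand. Origin: on the table, on the vertical axis of hub and ring; z up, x points from hub to post. Base: disc 140 mm across with a neck 80 mm wide to x = 124 mm, top at z = 20 mm. Post: x = 90 to 118, y = -38 to 38 mm, top z = 68 mm, with an open-topped slot along x through its middle (y = 0), 26 mm wide, its mouth flared to 34 mm, floor z = 50 mm. Between ring and post (x = 67 to 90 mm) there is only the base.
- hub (a joint): Angle of the inner steel hub about the vertical, anticlockwise from above. At 0 or pi (either way round) its slot lines up with the post's. Starts between 0.5 and 2.64 rad; turns either way with light friction (0.04 N m) and stays where it is left.
- hub_top (a point): Centre of the hub's top, on its axis, 72 mm above the table; turns with the hub. Its x runs along the hub's slot (26 mm wide, mouth flared to 35 mm, open at both ends, floor 50 mm above the table). The hub is 60 mm long (x) and 52 mm across two upright parallel flats (y, the faces to grip), which stand from 34 to 72 mm above the table.
- ring_mark (a point): Lug on the rim of the outer index ring, 64 mm from the axis, at the height of the ring's top. The dark steel ring round the hub is 76 mm inside and 120 mm outside diameter, 20 to 33 mm above the table; it turns at a touch (0.02 N m) and must stay as it is set. The lug reaches 67 mm from the axis.
- catch (a joint): Angle of the flat catch on the post's +y cheek (upright pivot at stand x = 104, y = 26 mm). 0: pointing along the stand's +x; it swings clockwise from above to its stop at 1.571, where it lies across the post's slot, pointing along -y. Light friction (0.02 N m), stays where it is left; starts open, -0.5 to 0.2, clear of the slot. Its arm is 14 mm wide, 70 to 78 mm above the table.
- catch_pin (a point): Middle of the upright pin of the catch, 52 mm from the pivot; the pin is 14 mm in diameter and stands from 78 to 108 mm above the table.
- lock_bar: Steel bar, 138 mm long (x), 18 mm thick (y), 16 mm high, 0.1 to 0.2 kg, lying on the table. Origin: centre of its underside. A grip block 30 mm long (x = 9 to 39 mm), as thick as the bar, rises to z = 36 mm, nearer the +x end. In place, its x points to the post and its origin lies at stand x = 43, y = 0, z = 50 mm.
- lid: Dark clay teapot lid, 80 mm across, 34 mm high, standing on its flat underside; origin: centre of the underside. Its knob is 20 mm across, from z = 19 to 34 mm.
- mallet: Bystander, stays where it is: small turned wooden mallet, 150 mm long; origin near the middle of its underside.
- cork: Bystander, stays where it is: cork block, 58 x 55 x 22 mm; origin near the middle of its underside.
- loop: Bystander, stays where it is: loop tool with dark handle and wire loop, 149 mm; origin near the middle of its underside.
- point: Bystander, stays where it is: pointed bamboo stick, about 130 mm long; origin near the middle of its underside.
- clay_lump: Bystander, stays where it is: lump of clay, 60 mm across; origin near the middle of its underside.
Things that resemble listed ones, but are neither listed nor needed, are in the scene too. What is shaped like the lid but turquoise is not meant.

How it is judged:
On the way, in this order (a step that is already met when the one before it is completed fails the run):
1. the hub's slot is lined up with the post's slot, the hub at rest (angle between the x axis of hub_top and the x axis of stand, either way round below 0.08 rad and velocity of joint hub between -0.1 and 0.1 rad/s), for 0.2 s.
2. the locking bar lies flat in both slots (z of lock_bar in the frame of stand between 0.047 and 0.0535 m and x of lock_bar in the frame of stand between 0.031 and 0.055 m and y of lock_bar in the frame of stand between -0.006 and 0.006 m and angle between the x axis of each of lock_bar, hub_top and the x axis of stand, either way round below 0.08 rad and angle between lock_bar's own z axis and vertical below 0.06 rad), for 0.2 s.
3. the catch is swung over the bar (z of lock_bar in the frame of stand between 0.047 and 0.0535 m and x of lock_bar in the frame of stand between 0.031 and 0.055 m and y of lock_bar in the frame of stand between -0.006 and 0.006 m and angle between the x axis of lock_bar and the x axis of stand, either way round below 0.08 rad and angle between lock_bar's own z axis and vertical below 0.06 rad and value of joint catch above 1.3 rad), for 0.2 s.
At the end, for the whole second after the job is handed in: Slots aligned within 0.08 rad; bar flat on the slot floors (3 mm), within 12 mm along, 6 mm across and 0.08 rad of its place; catch beyond 1.3 rad; lid level and at rest on the hub, within 12 mm of its axis; ring lug within 7 mm of its start (all of step 3 and angle between the x axis of hub_top and the x axis of stand, either way round below 0.08 rad and distance of ring_mark from where it was at the start of the episode below 0.007 m and horizontal distance between lid and hub_top below 0.012 m and z of lid in the frame of stand between 0.069 and 0.076 m and angle between lid's own z axis and vertical below 0.08 rad and linear speed of lid below 0.02 m/s); the robot touches nothing.
It fails at once if the index ring is turned (its lug moves more than 7 mm) (distance of ring_mark from where it was at the start of the episode above 0.007 m).
It fails at once if the lid is banged or pressed on the stand with more than 30 N (contact force between lid and stand above 30 N).
It fails at once if a bystander is moved more than 30 mm (distance of any of mallet, cork, loop, point, clay_lump from where it was at the start of the episode above 0.03 m).
It also fails if it takes over 72 s, if anything falls off the work surface, if the arm or the gripper's body presses on something with over 40 N, if the wrist force passes 120 N, or if a joint passes its speed limit or range.

ROBOT

A 6-joint arm with a two-finger parallel gripper is mounted at the origin on a cart in front of the work surface, level with it; the furniture and walls round the work are solid. World frame = base frame: x ahead of the robot, y to its left, z up, the work surface at z = 0. Lengths are in m, angles in rad, forces in N, time in s.
With the tool pointing down it reaches from about 0.425 to 0.95 m from the base axis. Payload 14.7 kg.
Tool frame: the origin (TCP) lies on the front face of the gripper's body, between the roots of the fingers; the fingertips stand 73 mm ahead of it and the grasp point (between the pads) lies 54 mm ahead of it; y points along the fingers, z is the direction in which the jaws open and shut, and the axes are right-handed (so a half turn about y gives the same grasp; the last joint's range is limited). The gripper opens to 85 mm and grips with 20 to 120 N. Pads are 22 mm wide; open, the fingers measure 114 mm over their backs; the gripper's body (76 mm by 85 mm) begins 54 mm behind the grasp point. The pads swing forward as they close: fully open they stand 13 mm farther back than shut.
Start: joints at [-1.347, 0.48, 1.596, -0, 1.065, -0.047], TCP at [0.174, -0.626, 0.304] pointing down, gripper open.
Joint ranges: [-2.75, 2.75], [-0.82, 2.05], [0.23, 2.67], [-1.56, 4.7], [0.09, 2.69], [-2.92, 2.92]. Speed limits (rad/s): [1.89, 1.89, 2.39, 3.01, 3.01, 3.01].

INTERFACE

Orientations are given as [roll, pitch, yaw] about the fixed x, y, z axes, in that order (R = Rz(yaw) Ry(pitch) Rx(roll)).
In Python, from bench import telemetry, eyes, workorder gives the robot as it stands. The module is installed in compiled form; this text tells all that it offers.
- The arm moves only by the tool move_arm, never from a script. Its argument "increments" is a list of rows, each a list of 6 numbers: the shift along the tool's x, y, z as a fraction of full scale, then the turn, a rotation vector about the tool's x, y, z as a fraction of full scale. A call has 1 to 8 rows; each row shifts and turns the commanded pose from where the row before left it, along the tool's axes as they then stand; what a row does not reach is not made up. Full scale, the value 1, is 0.03 m for a shift and 0.12 rad for a turn. A row lasts 1/8 s, in which the tool goes at most 62.5 mm and 10.7 degrees, less where a joint would pass 70% of its speed; a pose out of reach is approached as far as the arm can. A call with a number of a shift or a turn outside -1 to 1 is refused whole. A call with a gripper value outside its range is refused whole. "grip" is the finger opening in mm, from 0 to 85.4, set as the call begins (left out, the last holds). The fingers move at their own pace and stop on an object; "force" is the grip in N (left out, the last holds). Time passes only in rows, so rows that do not move let the fingers close. It gives the time, the measured TCP pose, the force and the opening at its end, in the units of the state.
- telemetry.state(): the state, without advancing time (a new reading comes with each control period).
- eyes.get_image(name): name is "scene" or "top" or "wrist"; returns the picture (400x640x3 uint8, blue, green, red); there is no depth.
- eyes.camera_model(name): a dict with "intrinsics" (3x3 intrinsics, pixels), "camera_from_world" (4x4, takes a point from world to camera coordinates); the wrist camera has in their place "mount" (4x4, takes a point from camera to tool coordinates, whose origin is the TCP and whose axes are the tool frame's). Camera axes: x right, y down, z forward; pixel columns grow to the right and rows downward; lengths in m; the calibration is good to about 2 mm. A picture is of the moment at which its call begins: read the wrist's pose just before it. camera_model takes no time and is no camera call.
- workorder.close_job(): hands the job in, once; it reports no verdict.
The state is a dict: "time_s": time; "joint_positions": joint angles; "joint_velocities": joint speeds; "tau": joint torques, N m; "tcp_pos": TCP position; "tcp_rot": TCP orientation; "contact_force": force on the tool from outside, world axes, zero at the start; "wrist_torque": the same for the moment, N m; "grip_width": opening from 0.0 (shut) to 1.0 (fully open).
Only numpy, scipy, OpenCV 4.12 (cv2) and the standard library are available. Lean on these libraries where they do the work, as an engineer would, in place of code of your own. Each camera call takes 0.05 s, during which the arm holds its last target. There are 200 camera calls.

## Working session

There is one attempt and no reset: what is moved stays moved. The work goes in short steps, Python scripts to look and compute and a tool call to move; the robot and the scene stay as the last step left them, time stands still between calls to the robot, and variables do not carry over. Pictures are saved under pics/ and viewed, about 8 in all and at most 12, crops included, and the job is handed in when it is done.

Besides the shell and the picture viewer there is one more tool, called by a JSON object that holds its "fn" and its "kwargs", one argument or row to a line. move_arm: Moves the arm, as the interface text tells. Shift numbers are shares of 0.03 m and turn numbers shares of 0.12 rad, none past 1 either way. Its arguments: {"type":"object","properties":{"increments":{"type":"array","items":{"type":"array","items":{"type":"number","minimum":-1,"maximum":1}}},"grip":{"type":"number"},"force":{"type":"number"}},"required":["increments"]}

```bash
mkdir -p pics; ls
python3 - <<'E'
from bench import telemetry, eyes
import cv2, numpy as np
np.set_printoptions(precision=4,suppress=True)
print(telemetry.state())
for n in("scene","top","wrist"):
    im=eyes.get_image(n); cv2.imwrite(f"pics/{n}0.png",im)
    m=eyes.camera_model(n)
    for k,v in m.items(): print(n,k,np.array(v))
E
```

```text
pics
{'time_s': 0.0, 'joint_positions': array([-1.3466,  0.4808,  1.5969, -0.    ,  1.0651, -0.0466]), 'joint_velocities': array([-0.0006, -0.0005, -0.0017,  0.0002, -0.0001,  0.0003]), 'tau': array([  0.0009, -95.0671, -43.0187,  -0.0001,   0.0127,  -0.    ]), 'tcp_pos': array([ 0.1738, -0.626 ,  0.3033]), 'tcp_rot': array([-1.572 ,  0.    , -2.8708]), 'contact_force': array([ 0.0257,  0.6349, -0.458 ]), 'wrist_torque': array([0.0083, 0.0162, 0.0003]), 'grip_width': 1.0041455033804936}
scene intrinsics [[457.8813   0.     318.9704]
 [  0.     457.8813 204.3728]
 [  0.       0.       1.    ]]
scene camera_from_world [[ 0.6348 -0.7724  0.0201 -0.5628]
 [-0.4122 -0.3605 -0.8368  0.196 ]
 [ 0.6536  0.5229 -0.5472  1.0945]
 [ 0.      0.      0.      1.    ]]
top intrinsics [[406.6346   0.     316.727 ]
 [  0.     406.6346 200.0925]
 [  0.       0.       1.    ]]
top camera_from_world [[-0.0246 -0.9993 -0.0286 -0.2577]
 [-0.9817  0.0295 -0.188   0.5342]
 [ 0.1887  0.0235 -0.9817  0.9322]
 [ 0.      0.      0.      1.    ]]
wrist intrinsics [[345.0616   0.     313.145 ]
 [  0.     345.0616 204.2215]
 [  0.       0.       1.    ]]
wrist mount [[ 0.0009  0.9617  0.274  -0.0692]
 [ 0.     -0.274   0.9617 -0.0698]
 [ 1.     -0.0009 -0.0003 -0.0004]
 [ 0.      0.      0.      1.    ]]
```

View pics/top0.png

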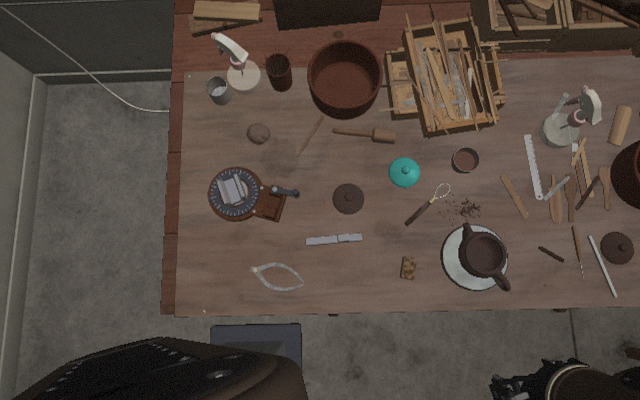

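View pics/scene0.png

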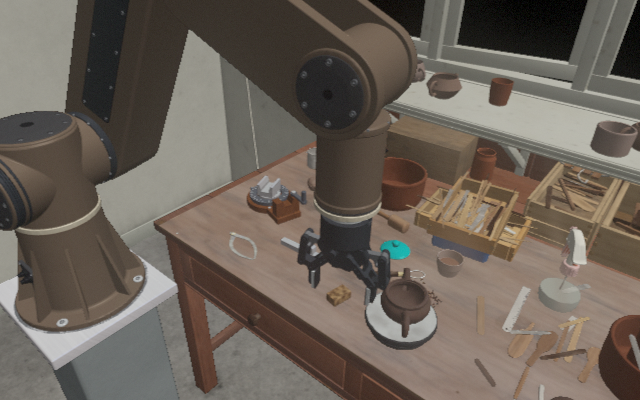

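```bash
cat > h.py <<'E'
import numpy as np, cv2
from scipy.spatial.transform import Rotation as R
from bench import telemetry, eyes
np.set_printoptions(precision=4,suppress=True)
def tool(st=None):
    st=st or telemetry.state(); T=np.eye(4)
    T[:3,:3]=R.from_euler('xyz',st['tcp_rot']).as_matrix(); T[:3,3]=st['tcp_pos']; return T
def cam(n,T=None):
    m=eyes.camera_model(n); K=np.array(m['intrinsics'])
    C=np.array(m['camera_from_world']) if 'camera_from_world' in m else np.linalg.inv(T@np.array(m['mount']))
    return K,C
def back(kc,uv,z):
    K,C=kc; d=C[:3,:3].T@np.linalg.inv(K)@np.array([*uv,1.]); o=-C[:3,:3].T@C[:3,3]
    return o+d*(z-o[2])/d[2]
def proj(kc,p):
    K,C=kc; q=np.atleast_2d(p)@C[:3,:3].T+C[:3,3]; q=q@K.T; return q[:,:2]/q[:,2:]
def goto(pos,yaw_open,T=None):
    """tool down; yaw_open: world angle of jaw axis (tool z). prints deltas in tool axes"""
    T=tool() if T is None else T
    y=np.array([0,0,-1.]); z=np.array([np.cos(yaw_open),np.sin(yaw_open),0]); x=np.cross(y,z)
    D=np.c_[x,y,z]; dp=T[:3,:3].T@(np.array(pos)-T[:3,3]); rv=R.from_matrix(T[:3,:3].T@D).as_rotvec()
    return dp/0.03, rv/0.12
E
python3 - <<'E'
from h import *
k=cam("top")
for n,uv,z in [("hub",(234,191),.072),("postend",(285,191),.1),("bar1",(306,241),.016),("bar2",(362,237),.016),("barBlk1",(337,239),.036),("lid",(348,198),.02),("lid2",(618,247),.02),("lump",(259,132),.02),("tq",(405,171),.02)]:
    p=back(k,uv,z); print(n,p,np.hypot(*p[:2]))
im=cv2.imread("pics/top0.png")[140:265,195:375]
cv2.imwrite("pics/c1.png",cv2.resize(im,None,fx=4.4,fy=4.4,interpolation=cv2.INTER_CUBIC))
T=tool();print(T)
E
```

```text
hub [ 0.55   -0.0773  0.072 ] 0.5554044621737101
postend [ 0.5402 -0.2013  0.1   ] 0.576467761358091
bar1 [ 0.4321 -0.2428  0.016 ] 0.49564132212614387
bar2 [ 0.4381 -0.3795  0.016 ] 0.5796125755791433
barBlk1 [ 0.4331 -0.318   0.036 ] 0.5372863066206498
lid [ 0.5351 -0.349   0.02  ] 0.6388622183557352
lid2 [ 0.3974 -0.9834  0.02  ] 1.0606355361430284
lump [ 0.7147 -0.1277  0.02  ] 0.7259670641108751
tq [ 0.5994 -0.4935  0.02  ] 0.7764265328781182
[[-0.9636 -0.0002  0.2675  0.1738]
 [-0.2675  0.0009 -0.9636 -0.6261]
 [-0.     -1.     -0.0009  0.3034]
 [ 0.      0.      0.      1.    ]]
```

View pics/c1.png

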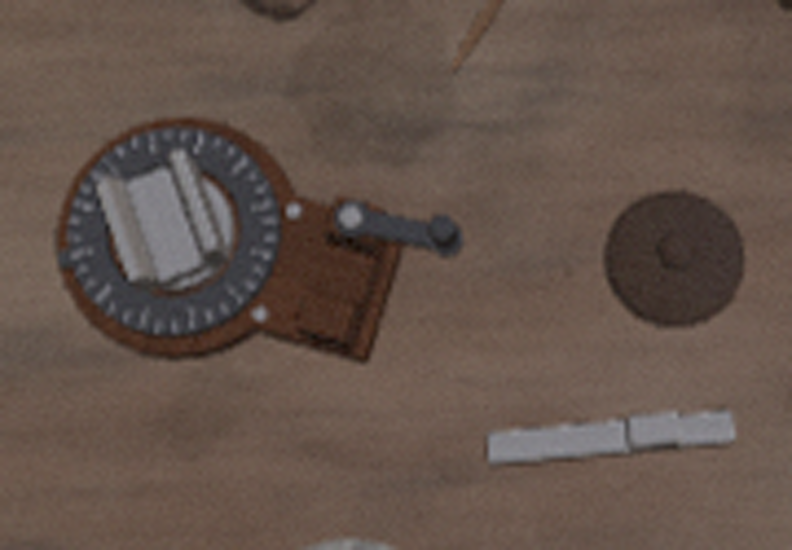

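{"fn": "move_arm", "kwargs": {
  "increments": [
    [-0.96, 0, -0.78, 0, 0, 0],
    [-0.96, 0, -0.78, 0, 0, 0],
    [-0.96, 0, -0.78, 0, 0, 0],
    [-0.96, 0, -0.78, 0, 0, 0],
    [-0.96, 0, -0.78, 0, 0, 0],
    [-0.96, 0, -0.78, 0, 0, 0],
    [-0.96, 0, -0.78, 0, 0, 0],
    [-0.96, 0, -0.78, 0, 0, 0]
  ]
}}

```text
time_s: 1.15
tcp_pos: [0.3463, -0.3832, 0.3038]
tcp_rot: [-1.571, -0.0, -2.871]
contact_force: [0.9, -0.2, 1.0]
grip_width: 0.999
```

{"fn": "move_arm", "kwargs": {
  "increments": [
    [-0.96, 0, -0.78, 0, 0, 0],
    [-0.96, 0, -0.78, 0, 0, 0],
    [-0.96, 0, -0.78, 0, 0, 0],
    [-0.96, 0, -0.78, 0, 0, 0],
    [-0.96, 0, -0.78, 0, 0, 0],
    [-0.96, 0, -0.78, 0, 0, 0],
    [-0.96, 0, -0.78, 0, 0, 0],
    [-0.96, 0, -0.78, 0, 0, 0]
  ]
}}

```text
time_s: 2.15
tcp_pos: [0.5183, -0.1412, 0.3038]
tcp_rot: [-1.571, -0.0, -2.871]
contact_force: [0.1, 0.9, -0.2]
grip_width: 1.002
```

{"fn": "move_arm", "kwargs": {
  "increments": [
    [0, 0, 0, 0, 0, 0],
    [0, 0, 0, 0, 0, 0]
  ]
}}

```text
time_s: 2.4
tcp_pos: [0.5174, -0.1423, 0.3037]
tcp_rot: [-1.571, -0.001, -2.87]
contact_force: [-0.6, -0.3, 0.4]
grip_width: 0.998
```

Run:
```python
from h import *
T=tool(); im=eyes.get_image("wrist"); np.save("T1.npy",T); cv2.imwrite("pics/w1.png",im); print(T)
k=cam("wrist",T)
print(proj(k,[[.55,-.077,.072],[.435,-.31,.02],[.535,-.349,.02]]))
```

```text
[[-0.9634 -0.0006  0.2681  0.5174]
 [-0.2681 -0.     -0.9634 -0.1423]
 [ 0.0006 -1.     -0.0002  0.3037]
 [ 0.      0.      0.      1.    ]]
[[250.3882 130.4378]
 [436.1363 282.3441]
 [504.0699 210.1397]]
```

View pics/w1.png

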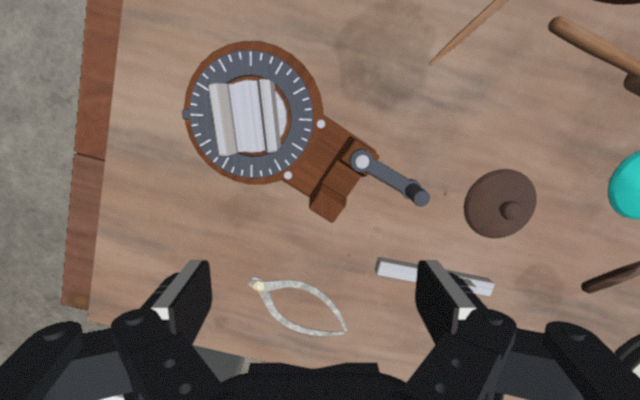

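Run:
```python
import cv2
im=cv2.imread("pics/w1.png")[35:230,175:440]
cv2.imwrite("pics/c2.png",cv2.resize(im,None,fx=3,fy=3,interpolation=cv2.INTER_CUBIC))
```

```text
(no output)
```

View pics/c2.png

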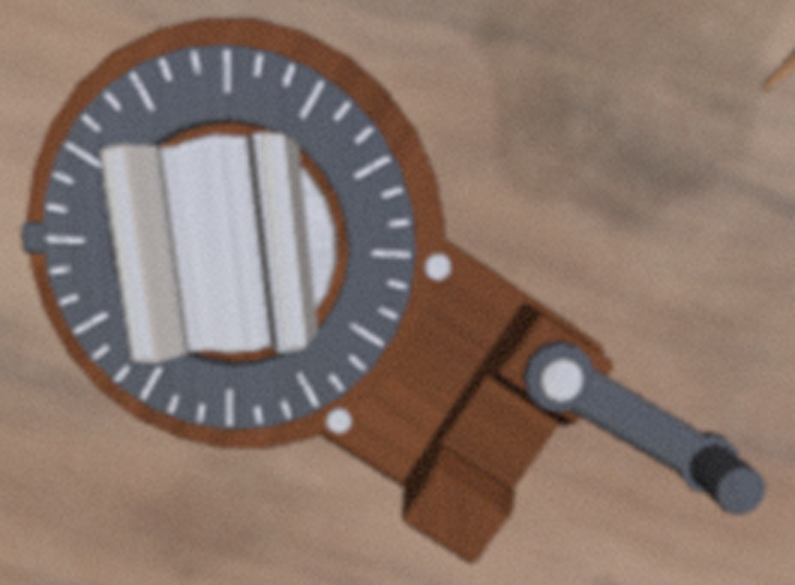

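```bash
cat > fit.py <<'E'
from h import *
from scipy.optimize import least_squares
k=cam("wrist",np.load("T1.npy"))
c=lambda a:np.array(a)/3+[175,35]
m=np.array([[.090,-.038,.068],[.118,-.038,.068],[.118,.038,.068],[.09,.038,.068],[.104,.026,.080],[.104,.026,.080]])
u=c([[404,516],[472,562],[610,366],[541,316],[562,380],[562,380]])
ring=c([[42,240],[413,245],[228,46],[228,428]])
def S(p,q): 
    r=R.from_euler('z',p[2]).as_matrix(); return q@r.T+np.array([p[0],p[1],0])
a=np.linspace(0,2*np.pi,361); circ=np.c_[.06*np.cos(a),.06*np.sin(a),0*a+.033]
def f(p):
    e=(proj(k,S(p,m))-u)
    P=proj(k,S(p,circ)); g=[P[:,0].min()-ring[0,0],P[:,0].max()-ring[1,0],P[:,1].min()-ring[2,1],P[:,1].max()-ring[3,1]]
    return np.r_[e.ravel(),2*np.array(g)]
s=least_squares(f,[.55,-.077,-1.8]); p=s.x; print("stand",p); print(f(p))
h=[back(k,x,.072) for x in c([[104,148],[132,362],[297,140],[318,340]])]
d1=h[1]-h[0]; d2=h[3]-h[2]; a1=np.arctan2(d1[1],d1[0]);a2=np.arctan2(d2[1],d2[0])
print("hubdir",a1,a2,"rel",(a1-p[2]),(a2-p[2]), "sep", abs(np.cross(d1[:2]/np.hypot(*d1[:2]),(h[2]-h[0])[:2])),"mid",np.mean(h,0))
pin=back(k,c([741,490]),.108); pv=S(p,np.array([[.104,.026,.108]]))[0]; v=pin-pv
print("pin",pin,np.hypot(*v[:2]),"catch",-(np.arctan2(v[1],v[0])-p[2])); print("pivot",pv)
print("lug",back(k,c([33,238]),.033))
kt=cam("top"); ct=lambda a:np.array(a)/4.4+[195,140]
b=[back(kt,ct(x),z) for x,z in [((488,446),.008),((735,427),.008)]]; print("bar top",b,np.subtract(*b[::-1]))
q=lambda z,*x:[back(k,y,z) for y in x]
print("lid",back(k,(509.5,210.5),.034), back(k,(500,203),.005), "lidtop",back(kt,ct((677,251)),.034))
E
python3 fit.py
```

```text
stand [ 0.5578 -0.0688 -1.8782]
[-1.8628  1.8268  0.5876  2.143   2.5973 -0.4761 -0.3088 -1.3129 -0.3083
 -0.3403 -0.3083 -0.3403 -2.1002  1.8865 -2.1253  2.2748]
hubdir -2.81521592043886 -2.791222637268474 rel -0.9369896990325597 -0.9129964158621735 sep 0.05327822224260777 mid [ 0.5588 -0.0712  0.072 ]
pin [ 0.5388 -0.2258  0.108 ] 0.0515208662793354 catch -0.06619661884220562
pivot [ 0.5511 -0.1758  0.108 ]
lug [ 0.5439 -0.0084  0.033 ]
bar top [array([ 0.4319, -0.2421,  0.008 ]), array([ 0.4388, -0.3802,  0.008 ])] [ 0.0068 -0.1381  0.    ]
lid [ 0.5381 -0.3456  0.034 ] [ 0.5394 -0.3508  0.005 ] lidtop [ 0.5347 -0.3504  0.034 ]fit.py:18: DeprecationWarning: Arrays of 2-dimensional vectors are deprecated. Use arrays of 3-dimensional vectors instead. (deprecated in NumPy 2.0)
  print("hubdir",a1,a2,"rel",(a1-p[2]),(a2-p[2]), "sep", abs(np.cross(d1[:2]/np.hypot(*d1[:2]),(h[2]-h[0])[:2])),"mid",np.mean(h,0))
```

Run:
```python
from h import *
print(telemetry.state()['joint_positions']); 
for z in (.16,.12): print(goto([.558,-.070,z],-1.234))
```

```text
[-0.3255  0.3227  1.8561 -0.0003  0.9633  0.9748]
(array([-1.958 ,  4.7917, -1.9718]), array([ 0.0009, -0.5514,  0.0042]))
(array([-1.9587,  6.125 , -1.9717]), array([ 0.0009, -0.5514,  0.0042]))
```

{"fn": "move_arm", "kwargs": {
  "increments": [
    [-0.98, 0, -0.98, 0, -0.55, 0],
    [-0.98, 0, -0.98, 0, 0, 0],
    [0, 0.8, 0, 0, 0, 0],
    [0, 1, 0, 0, 0, 0],
    [0, 1, 0, 0, 0, 0],
    [0, 1, 0, 0, 0, 0],
    [0, 1, 0, 0, 0, 0],
    [0, 0, 0, 0, 0, 0]
  ]
}}

```text
time_s: 3.45
tcp_pos: [0.5547, -0.0693, 0.1583]
tcp_rot: [-1.573, -0.003, -2.806]
contact_force: [0.4, 0.9, -0.1]
grip_width: 0.999
```

Run:
```python
from h import *
print(goto([.558,-.070,.12],-1.234))
T=tool(); im=eyes.get_image("wrist"); np.save("T2.npy",T); cv2.imwrite("pics/w2.png",im)
```

```text
(array([-0.0998,  1.2768,  0.0602]), array([ 0.0156, -0.0102,  0.0287]))
```

View pics/w2.png

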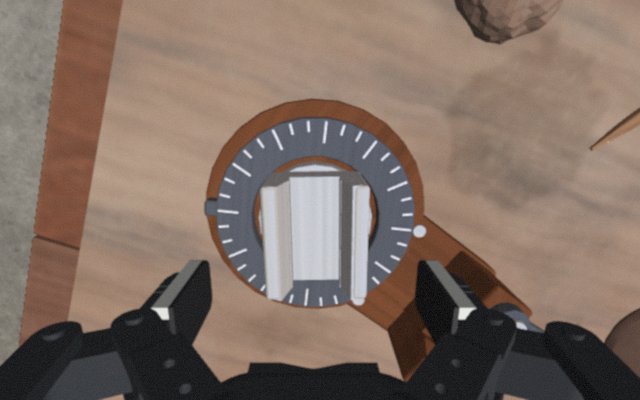

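{"fn": "move_arm", "kwargs": {
  "increments": [
    [-0.1, 0.64, 0.06, 0, 0, 0],
    [0, 0.64, 0, 0, 0, 0],
    [0, 0, 0, 0, 0, 0]
  ]
}}

```text
time_s: 3.88
tcp_pos: [0.5593, -0.0694, 0.1208]
tcp_rot: [-1.571, -0.001, -2.805]
contact_force: [-0.6, 0.8, 0.8]
grip_width: 1.001
```

{"fn": "move_arm", "kwargs": {
  "increments": [
    [0, 0, 0, 0, 0, 0],
    [0, 0, 0, 0, 0, 0],
    [0, 0, 0, 0, 0, 0],
    [0, 0, 0, 0, 0, 0],
    [0, 0, 0, 0, 0, 0],
    [0, 0, 0, 0, 0, 0]
  ],
  "grip": 40,
  "force": 20
}}

```text
time_s: 4.62
tcp_pos: [0.5598, -0.0685, 0.1225]
tcp_rot: [-1.571, 0.001, -2.805]
contact_force: [-2.5, 11.8, 9.4]
grip_width: 0.601
```

{"fn": "move_arm", "kwargs": {
  "increments": [
    [0, 0, -0.05, 0, -0.5, 0],
    [0, 0, 0, 0, -1, 0],
    [0, 0, 0, 0, -1, 0],
    [0, 0, 0, 0, -1, 0],
    [0, 0, 0, 0, -1, 0],
    [0, 0, 0, 0, -1, 0],
    [0, 0, 0, 0, -1, 0],
    [0, 0, 0, 0, -1, 0]
  ]
}}

```text
time_s: 5.62
tcp_pos: [0.5589, -0.0675, 0.1225]
tcp_rot: [-1.571, 0.0, -1.901]
contact_force: [-4.5, 5.3, 11.6]
grip_width: 0.605
```

{"fn": "move_arm", "kwargs": {
  "increments": [
    [0, 0, 0, 0, -0.2, 0],
    [0, 0, 0, 0, 0, 0],
    [0, 0, 0, 0, 0, 0]
  ]
}}

```text
time_s: 6.0
tcp_pos: [0.5589, -0.0675, 0.1225]
tcp_rot: [-1.571, 0.0, -1.881]
contact_force: [-4.5, 4.4, 11.4]
grip_width: 0.604
```

Run:
```python
from h import *
print(tool(),goto([.558,-.070,.12],-.309)); print(telemetry.state()['contact_force'])
```

```text
[[-0.305  -0.0001  0.9523  0.5589]
 [-0.9523  0.0004 -0.305  -0.0675]
 [-0.0003 -1.     -0.0002  0.1225]
 [ 0.      0.      0.      1.    ]] (array([ 0.0885,  0.0834, -0.0029]), array([ 0.0017, -0.0081, -0.0027]))
[-4.519   4.3889 11.4412]
```

{"fn": "move_arm", "kwargs": {
  "increments": [
    [0, 0, 0, 0, 0, 0],
    [0, 0, 0, 0, 0, 0],
    [0, 0, 0, 0, 0, 0],
    [0, 0, 0, 0, 0, 0],
    [0, 0, 0, 0, 0, 0]
  ],
  "grip": 80
}}

```text
time_s: 6.62
tcp_pos: [0.5592, -0.0679, 0.1214]
tcp_rot: [-1.571, 0.0, -1.881]
contact_force: [0.0, -0.1, -0.1]
grip_width: 0.942
```

{"fn": "move_arm", "kwargs": {
  "increments": [
    [0, -1, 0, 0, 0, 0],
    [0, -1, 0, 0, 0, 0],
    [0, -1, 0, 0, 0, 0],
    [0, -1, 0, 0, 0, 0],
    [1, -0.5, 0, 0, 0, 0],
    [1, 0, 0, 0, 0, 0],
    [0, 0, 0, 0, 0, 0],
    [0, 0, 0, 0, 0, 0]
  ]
}}

```text
time_s: 7.62
tcp_pos: [0.5409, -0.1248, 0.2564]
tcp_rot: [-1.571, 0.0, -1.881]
contact_force: [-0.1, 0.5, -0.4]
grip_width: 0.939
```

Run:
```python
from h import *
T=tool(); im=eyes.get_image("wrist"); np.save("T3.npy",T); print(T[:3,3]); k=cam("wrist",T)
print(proj(k,[[.558,-.070,.072],[.5365,-.137,.07],[.5527,-.1776,.07]]))
cv2.imwrite("pics/w3.png",im)
```

```text
[ 0.5409 -0.1248  0.2564]
[[313.3362 123.6201]
 [313.4013 216.0482]
 [347.9314 255.7914]]
```

View pics/w3.png

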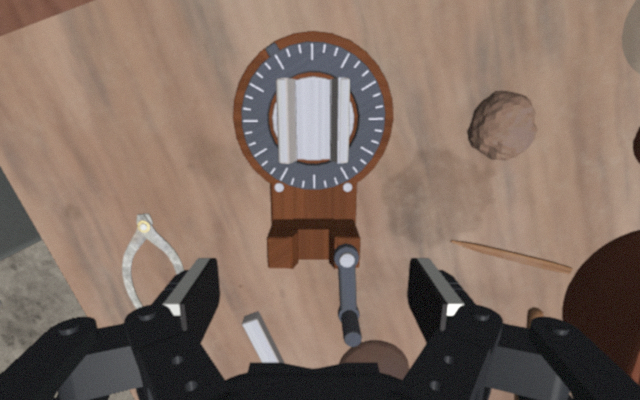

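Run:
```python
from h import *
print(goto([.436,-.325,.2],.049))
```

```text
(array([ 7.4302,  1.8766, -1.294 ]), array([ 0.0025, -2.9906, -0.0017]))
```

{"fn": "move_arm", "kwargs": {
  "increments": [
    [0.93, 0, -0.16, 0, 0, 0],
    [0.93, 0, -0.16, 0, 0, 0],
    [0.93, 0, -0.16, 0, 0, 0],
    [0.93, 0, -0.16, 0, 0, 0],
    [0.93, 0, -0.16, 0, 0, 0],
    [0.93, 0, -0.16, 0, 0, 0],
    [0.93, 0, -0.16, 0, 0, 0],
    [0.93, 0, -0.16, 0, 0, 0]
  ]
}}

```text
time_s: 8.68
tcp_pos: [0.4363, -0.326, 0.2563]
tcp_rot: [-1.571, 0.0, -1.88]
contact_force: [-0.0, 0.7, 1.2]
grip_width: 0.935
```

{"fn": "move_arm", "kwargs": {
  "increments": [
    [0, 0.94, 0, 0, -1, 0],
    [0, 0.94, 0, 0, -1, 0],
    [0, 0, 0, 0, -1, 0],
    [0, 0, 0, 0, 0, 0],
    [0, 0, 0, 0, 0, 0]
  ]
}}

```text
time_s: 9.3
tcp_pos: [0.4367, -0.3257, 0.2003]
tcp_rot: [-1.57, -0.0, -1.523]
contact_force: [-0.1, 0.6, -0.1]
grip_width: 0.937
```

Run:
```python
from h import *
T=tool(); im=eyes.get_image("wrist"); np.save("T4.npy",T); print(T[:3,3],R.from_matrix(T[:3,:3]).as_euler('xyz')); k=cam("wrist",T)
print(proj(k,[[.4365,-.335,.036],[.4319,-.2421,.016],[.4388,-.3802,.016]]))
cv2.imwrite("pics/w4.png",im)
```

```text
[ 0.4367 -0.3257  0.2003] [-1.5704 -0.0003 -1.523 ]
[[312.9423 220.8266]
 [312.5262  85.0948]
 [313.1355 265.9845]]
```

View pics/w4.png

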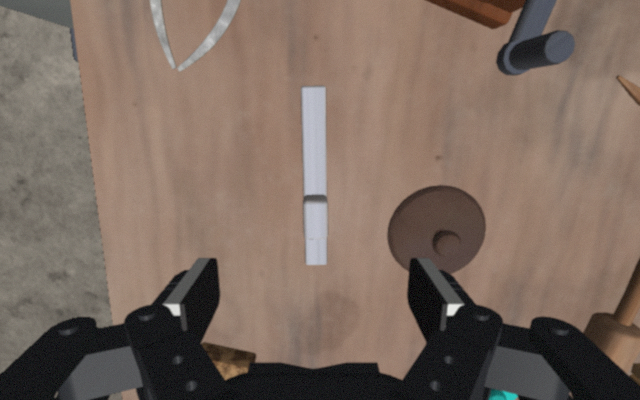

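{"fn": "move_arm", "kwargs": {
  "increments": [
    [0.31, 0.9, 0.06, 0, 0, 0],
    [0, 1, 0, 0, 0, 0],
    [0, 1, 0, 0, 0, 0],
    [0, 0.8, 0, 0, 0, 0],
    [0, 0.2, 0, 0, 0, 0],
    [0, 0, 0, 0, 0, 0],
    [0, 0, 0, 0, 0, 0]
  ],
  "grip": 50
}}

```text
time_s: 10.22
tcp_pos: [0.439, -0.3355, 0.0841]
tcp_rot: [-1.57, -0.001, -1.521]
contact_force: [1.2, -0.3, -0.8]
grip_width: 0.585
```

{"fn": "move_arm", "kwargs": {
  "increments": [
    [0, 0, 0, 0, 0, 0],
    [0, 0, 0, 0, 0, 0],
    [0, 0, 0, 0, 0, 0],
    [0, 0, 0, 0, 0, 0],
    [0, 0, 0, 0, 0, 0],
    [0, 0, 0, 0, 0, 0],
    [0, 0, 0, 0, 0, 0]
  ],
  "grip": 5,
  "force": 50
}}

```text
time_s: 11.1
tcp_pos: [0.4387, -0.3353, 0.0838]
tcp_rot: [-1.57, -0.001, -1.521]
contact_force: [-1.6, 1.0, 9.5]
grip_width: 0.2
```

Run:
```python
from h import *
s=telemetry.state(); T=tool(s); print(T[:3,3],s['tcp_rot'],s['grip_width']*85.4,s['contact_force']); print(T[:3,:3].T@(np.array([.4365,-.335,.026])-T[:3,3]))
```

```text
[ 0.4387 -0.3353  0.0838] [-1.5701 -0.0007 -1.5207] 17.117505650753948 [-1.5661  0.9854  9.4819]
[-0.0005  0.0578 -0.0022]
```

{"fn": "move_arm", "kwargs": {
  "increments": [
    [0, -0.7, 0, 0, 0, 0],
    [0, -1, 0, 0, 0, 0],
    [0, -1, 0, 0, 0, 0],
    [0, -1, 0, 0, 0, 0],
    [0, -0.6, 0, 0, 1, 0],
    [0, 0, 0, 0, 1, 0],
    [0, 0, 0, 0, 1, 0],
    [0, 0, 0, 0, 0, 0]
  ]
}}

```text
time_s: 12.1
tcp_pos: [0.4384, -0.335, 0.2123]
tcp_rot: [-1.571, -0.0, -1.88]
contact_force: [-0.2, 0.2, -1.5]
grip_width: 0.2
```

Run:
```python
from h import *
print(tool()[:3,3],goto([.5375,-.1333,.21],-.31))
```

```text
[ 0.4384 -0.335   0.2123] (array([-7.4117,  0.075 ,  1.0984]), array([-0.0008,  0.004 ,  0.0003]))
```

{"fn": "move_arm", "kwargs": {
  "increments": [
    [-0.93, 0, 0.14, 0, 0, 0],
    [-0.93, 0, 0.14, 0, 0, 0],
    [-0.93, 0, 0.14, 0, 0, 0],
    [-0.93, 0, 0.14, 0, 0, 0],
    [-0.93, 0, 0.14, 0, 0, 0],
    [-0.93, 0, 0.14, 0, 0, 0],
    [-0.93, 0, 0.14, 0, 0, 0],
    [-0.93, 0, 0.14, 0, 0, 0]
  ]
}}

```text
time_s: 13.1
tcp_pos: [0.5388, -0.1319, 0.2121]
tcp_rot: [-1.571, -0.0, -1.877]
contact_force: [0.3, -0.9, -1.5]
grip_width: 0.198
```

{"fn": "move_arm", "kwargs": {
  "increments": [
    [0, 0.6, 0, 0, 0, 0],
    [0, 0.6, 0, 0, 0, 0],
    [0, 0.1, 0, 0, 0, 0],
    [0, 0, 0, 0, 0, 0]
  ]
}}

```text
time_s: 13.6
tcp_pos: [0.5386, -0.1329, 0.1733]
tcp_rot: [-1.571, 0.0, -1.88]
contact_force: [0.5, -0.2, -0.9]
grip_width: 0.202
```

Run:
```python
from h import *
print(tool()[:3,3],telemetry.state()['contact_force'],goto([.5375,-.1333,.134],-.31))
T=tool(); im=eyes.get_image("wrist"); np.save("T5.npy",T); cv2.imwrite("pics/w5.png",im)
```

```text
[ 0.5386 -0.1329  0.1733] [ 0.4911 -0.2407 -0.9214] (array([ 0.0249,  1.3091, -0.0285]), array([ 0.002 ,  0.01  , -0.0001]))
```

View pics/w5.png

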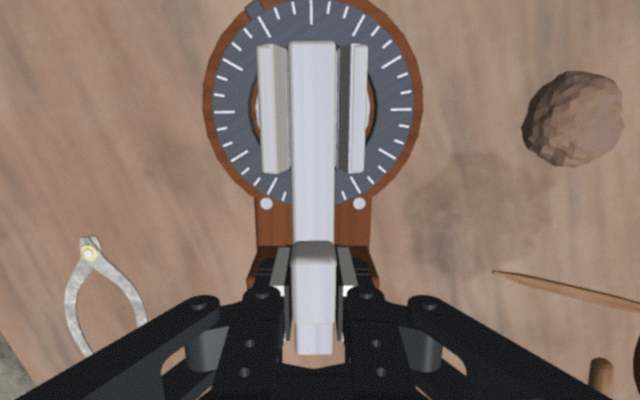

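{"fn": "move_arm", "kwargs": {
  "increments": [
    [0, 0.5, 0, 0, 0, 0],
    [0, 0.5, 0, 0, 0, 0],
    [0, 0.2, 0, 0, 0, 0],
    [0, 0.05, 0, 0, 0, 0],
    [0, 0, 0, 0, 0, 0]
  ]
}}

```text
time_s: 14.28
tcp_pos: [0.5387, -0.1328, 0.1356]
tcp_rot: [-1.571, 0.0, -1.881]
contact_force: [0.0, -1.1, -1.8]
grip_width: 0.199
```

{"fn": "move_arm", "kwargs": {
  "increments": [
    [0, 0.04, 0, 0, 0, 0],
    [0, 0.03, 0, 0, 0, 0],
    [0, 0, 0, 0, 0, 0]
  ]
}}

```text
time_s: 14.65
tcp_pos: [0.5387, -0.1328, 0.1338]
tcp_rot: [-1.57, 0.0, -1.881]
contact_force: [-0.5, 0.5, 4.0]
grip_width: 0.203
```

{"fn": "move_arm", "kwargs": {
  "increments": [
    [0, 0, 0, 0, 0, 0],
    [0, 0, 0, 0, 0, 0],
    [0, 0, 0, 0, 0, 0],
    [0, -0.4, 0, 0, 0, 0],
    [0, -1, 0, 0, 0, 0],
    [0, -1, 0, 0, 0, 0],
    [0, 0, 0, 0, 0, 0]
  ],
  "grip": 40
}}

```text
time_s: 15.52
tcp_pos: [0.5398, -0.1332, 0.2083]
tcp_rot: [-1.566, 0.0, -1.881]
contact_force: [-1.1, -1.0, -0.0]
grip_width: 0.47
```

Run:
```python
from h import *
print(tool()[:3,3],telemetry.state()['contact_force'],goto([.5388,-.2258,.155],-.31))
T=tool(); im=eyes.get_image("wrist"); np.save("T6.npy",T); k=cam("wrist",T)
Rz=R.from_euler('z',-1.881).as_matrix(); o=np.array([.558,-.0695,0])
st=lambda q:o+Rz@np.array(q)
for q in ([.112,.009,.066],[.112,-.009,.066],[-.026,.009,.066],[-.026,-.009,.066],[.052,0,.086],[.156,.0295,.108],[.104,.026,.08]): 
    p=proj(k,st(q))[0]; print(q,p); cv2.circle(im,tuple(map(int,p)),2,(0,0,255),-1)
cv2.imwrite("pics/w6.png",im)
for a in np.arange(-.07,1.6,.205): print(round(a,2), st([.104+.052*np.cos(a),.026-.052*np.sin(a),.155]))
```

```text
[ 0.5398 -0.1332  0.2083] [-1.1072 -0.991  -0.0471] (array([2.951 , 1.7817, 0.9027]), array([-0.0371,  0.0001, -0.0006]))
[0.112, 0.009, 0.066] [323.3076 281.6822]
[0.112, -0.009, 0.066] [296.9615 281.7755]
[-0.026, 0.009, 0.066] [325.0891  65.1564]
[-0.026, -0.009, 0.066] [293.6941  65.1584]
[0.052, 0, 0.086] [309.7348 205.5303]
[0.156, 0.0295, 0.108] [359.2222 381.6051]
[0.104, 0.026, 0.08] [350.7818 281.0694]
-0.07 [ 0.5386 -0.227   0.155 ]
0.13 [ 0.5286 -0.2234  0.155 ]
0.34 [ 0.5195 -0.2179  0.155 ]
0.54 [ 0.5118 -0.2106  0.155 ]
0.75 [ 0.5056 -0.2019  0.155 ]
0.95 [ 0.5014 -0.1921  0.155 ]
1.16 [ 0.4993 -0.1817  0.155 ]
1.36 [ 0.4993 -0.1711  0.155 ]
1.57 [ 0.5015 -0.1606  0.155 ]
```

View pics/w6.png

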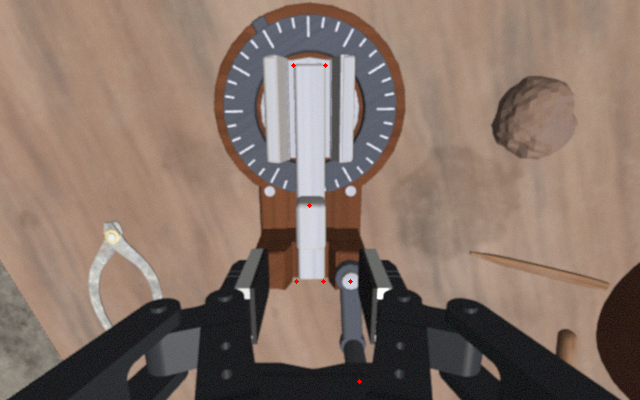

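{"fn": "move_arm", "kwargs": {
  "increments": [
    [0.98, 0, 0.3, 0, 0, 0],
    [0.98, 0, 0.3, 0, 0, 0],
    [0.98, 0, 0.3, 0, 0, 0],
    [0, 0, 0, 0, 0, 0],
    [0, 0.9, 0, 0, 0, 0],
    [0, 0.85, 0, 0, 0, 0],
    [0, 0, 0, 0, 0, 0],
    [0, 0, 0, 0, 0, 0]
  ],
  "grip": 45
}}

```text
time_s: 16.58
tcp_pos: [0.5375, -0.2246, 0.1535]
tcp_rot: [-1.571, 0.0, -1.88]
contact_force: [-0.8, -0.7, 0.6]
grip_width: 0.527
```

{"fn": "move_arm", "kwargs": {
  "increments": [
    [0, 0, 0, 0, 0, 0],
    [0, 0, 0, 0, 0, 0],
    [0, 0, 0, 0, 0, 0],
    [0, 0, 0, 0, 0, 0],
    [0, 0, 0, 0, 0, 0],
    [0, 0, 0, 0, 0, 0]
  ],
  "grip": 5,
  "force": 20
}}

```text
time_s: 17.32
tcp_pos: [0.5378, -0.2252, 0.1538]
tcp_rot: [-1.57, -0.0, -1.881]
contact_force: [-0.2, 0.2, 7.0]
grip_width: 0.15
```

Run:
```python
from h import *
s=telemetry.state(); T=tool(s); print(T[:3,3],s['tcp_rot'],s['grip_width']*85.4)
Rz=R.from_euler('z',-1.881).as_matrix(); o=np.array([.558,-.0695,0]); pv=(o+Rz@[.104,.026,0])[:2]
# jaw lateral measured; step increments in tool axes for arc
q=Rz.T@(T[:3,3]-o); print("pin stand",q); a0=np.arcsin((.026-q[1])/.052)
A=np.linspace(a0,1.571,17); P=np.c_[.104+.052*np.cos(A),.026-.052*np.sin(A),0*A]
print("start err",P[0]-q); d=np.diff(P,axis=0)@Rz.T@T[:3,:3]/.03; print(d[:,[0,2]].round(2).tolist())
```

```text
[ 0.5378 -0.2252  0.1538] [-1.5695 -0.0001 -1.8809] 12.829608911014644
pin stand [0.1544 0.0283 0.1538]
start err [ 0.0015  0.     -0.1538]
[[-0.0, -0.17], [-0.02, -0.17], [-0.04, -0.17], [-0.05, -0.17], [-0.07, -0.16], [-0.09, -0.15], [-0.1, -0.14], [-0.11, -0.13], [-0.13, -0.12], [-0.14, -0.11], [-0.15, -0.09], [-0.16, -0.08], [-0.16, -0.06], [-0.17, -0.04], [-0.17, -0.03], [-0.17, -0.01]]
```

{"fn": "move_arm", "kwargs": {
  "increments": [
    [-0.02, 0, -0.34, 0, 0, 0],
    [-0.09, 0, -0.34, 0, 0, 0],
    [-0.16, 0, -0.31, 0, 0, 0],
    [-0.21, 0, -0.27, 0, 0, 0],
    [-0.27, 0, -0.23, 0, 0, 0],
    [-0.31, 0, -0.17, 0, 0, 0],
    [-0.33, 0, -0.1, 0, 0, 0],
    [-0.34, 0, -0.04, 0, 0, 0]
  ]
}}

```text
time_s: 18.32
tcp_pos: [0.5022, -0.1589, 0.1533]
tcp_rot: [-1.569, -0.0, -1.881]
contact_force: [2.4, -23.9, 0.0]
grip_width: 0.15
```

Run:
```python
from h import *
s=telemetry.state(); T=tool(s); print(T[:3,3],s['tcp_rot'],s['grip_width']*85.4,s['contact_force'])
Rz=R.from_euler('z',-1.881).as_matrix(); o=np.array([.558,-.0695,0])
q=Rz.T@(T[:3,3]-o); print("pin stand",q, "angle",np.arctan2(.026-q[1],q[0]-.104))
```

```text
[ 0.5022 -0.1589  0.1533] [-1.5692 -0.0004 -1.8806] 12.851082361260397 [  2.3565 -23.9391   0.0334]
pin stand [ 0.1022 -0.0258  0.1533] angle 1.6056481267061764
```

{"fn": "move_arm", "kwargs": {
  "increments": [
    [0.06, 0, 0, 0, 0, 0],
    [0, 0, 0, 0, 0, 0],
    [0, 0, 0, 0, 0, 0],
    [0, 0, 0, 0, 0, 0]
  ],
  "grip": 40
}}

```text
time_s: 18.82
tcp_pos: [0.501, -0.1609, 0.1529]
tcp_rot: [-1.571, 0.0, -1.881]
contact_force: [0.2, -1.2, -0.5]
grip_width: 0.471
```

{"fn": "move_arm", "kwargs": {
  "increments": [
    [0, -0.5, 0, 0, 0, 0],
    [0, -1, 0, 0, 0, 0],
    [0, -0.8, 0, 0, 0, 0],
    [0, 0, 0, 0, 0, 0]
  ]
}}

```text
time_s: 19.32
tcp_pos: [0.5022, -0.1612, 0.2245]
tcp_rot: [-1.567, -0.0, -1.881]
contact_force: [0.7, -0.7, -0.3]
grip_width: 0.466
```

Run:
```python
from h import *
k=cam("wrist",np.load("T4.npy")); im=cv2.imread("pics/w4.png")
print("knob",back(k,(448,241),.034))
k2=cam("wrist",np.load("T1.npy")); print("knob1",back(k2,(509.5,210.5),.034))
s=telemetry.state(); print(s['tcp_pos'],s['contact_force'],s['joint_positions'],goto([.537,-.350,.2],-.31))
```

```text
knob [ 0.5363 -0.3469  0.034 ]
knob1 [ 0.5384 -0.3458  0.034 ]
[ 0.5022 -0.1612  0.2245] [ 0.7443 -0.6993 -0.3158] [-0.3682  0.4105  1.9586  0.      0.7686 -0.0582] (array([5.6376, 0.8306, 3.0212]), array([-0.0329, -0.0002,  0.0019]))
```

{"fn": "move_arm", "kwargs": {
  "increments": [
    [0.92, 0, 0.5, 0, 0, 0],
    [0.92, 0, 0.5, 0, 0, 0],
    [0.92, 0, 0.5, 0, 0, 0],
    [0.92, 0, 0.5, 0, 0, 0],
    [0.92, 0.4, 0.5, 0, 0, 0],
    [0.92, 0.8, 0.5, 0, 0, 0],
    [0, 0, 0, 0, 0, 0],
    [0, 0, 0, 0, 0, 0]
  ]
}}

```text
time_s: 20.32
tcp_pos: [0.536, -0.3454, 0.1859]
tcp_rot: [-1.572, 0.0, -1.881]
contact_force: [0.5, 0.4, -0.3]
grip_width: 0.465
```

Run:
```python
from h import *
T=tool(); im=eyes.get_image("wrist"); np.save("T7.npy",T); k=cam("wrist",T); print(T[:3,3])
for p in ([.5375,-.347,.034],[.5375,-.347,0]): u=proj(k,p)[0]; print(u); cv2.circle(im,tuple(map(int,u)),2,(0,0,255),-1)
cv2.imwrite("pics/w7.png",im)
```

```text
[ 0.536  -0.3454  0.1859]
[317.1016 215.0823]
[316.5943 201.6137]
```

View pics/w7.png

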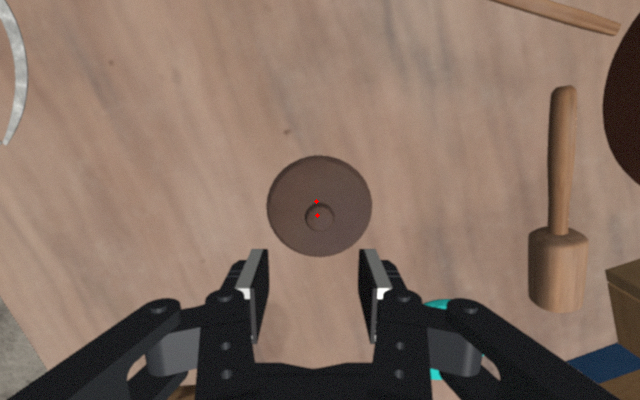

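{"fn": "move_arm", "kwargs": {
  "increments": [
    [0.08, 0.8, 0.13, 0, 0, 0],
    [0, 1, 0, 0, 0, 0],
    [0, 0.8, 0, 0, 0, 0],
    [0, 0.35, 0, 0, 0, 0],
    [0, 0, 0, 0, 0, 0],
    [0, 0, 0, 0, 0, 0]
  ]
}}

```text
time_s: 21.12
tcp_pos: [0.5399, -0.3496, 0.0986]
tcp_rot: [-1.569, -0.0, -1.881]
contact_force: [1.0, 0.6, 0.5]
grip_width: 0.469
```

{"fn": "move_arm", "kwargs": {
  "increments": [
    [0, 0, 0, 0, 0, 0],
    [0, 0, 0, 0, 0, 0],
    [0, 0, 0, 0, 0, 0],
    [0, 0, 0, 0, 0, 0],
    [0, 0, 0, 0, 0, 0],
    [0, 0, 0, 0, 0, 0]
  ],
  "grip": 5,
  "force": 30
}}

```text
time_s: 21.88
tcp_pos: [0.5398, -0.3497, 0.0985]
tcp_rot: [-1.57, -0.0, -1.881]
contact_force: [-1.5, 1.6, 8.7]
grip_width: 0.195
```

{"fn": "move_arm", "kwargs": {
  "increments": [
    [0, -0.3, 0, 0, 0, 0],
    [0, -0.6, 0, 0, 0, 0],
    [0, -0.8, 0, 0, 0, 0],
    [0, -0.9, 0, 0, 0, 0],
    [0, -0.9, 0, 0, 0, 0],
    [0, -0.8, 0, 0, 0, 0],
    [0, -0.2, 0, 0, 0, 0],
    [0, 0, 0, 0, 0, 0]
  ]
}}

```text
time_s: 22.88
tcp_pos: [0.5394, -0.3495, 0.2329]
tcp_rot: [-1.57, -0.0, -1.881]
contact_force: [-0.3, 0.0, -0.6]
grip_width: 0.195
```

Run:
```python
from h import *
s=telemetry.state();print(s['tcp_pos'],s['contact_force'],s['grip_width'],goto([.558,-.0695,.2],-.31))
T=tool(); im=eyes.get_image("wrist"); np.save("T8.npy",T); cv2.imwrite("pics/w8.png",im); k=cam("wrist",T)
print("lid rim predicted", proj(k,[T[:3,3]+T[:3,:3]@[x,.0985,z] for x,z in((0,0),(-.04,0),(0,-.04),(0,.04))]))
g=im[:,:,2].astype(int)-im[:,:,0]; 
for c in (313,): print(list(zip(range(90,330,6),im[90:330:6,c].tolist())))
print(list(zip(range(200,430,6),im[190,200:430:6].tolist())))
```

```text
[ 0.5394 -0.3495  0.2329] [-0.3242  0.0276 -0.6229] 0.19542420198403282 (array([-9.0768,  1.0945, -2.2571]), array([-0.0059,  0.0003,  0.0019]))
lid rim predicted [[314.4835 244.12  ]
 [314.4969 168.6515]
 [238.2198 244.228 ]
 [390.7068 244.012 ]]
[(90, [125, 140, 169]), (96, [125, 141, 168]), (102, [126, 143, 167]), (108, [124, 139, 167]), (114, [122, 137, 166]), (120, [120, 137, 166]), (126, [117, 134, 161]), (132, [120, 139, 165]), (138, [116, 133, 159]), (144, [118, 134, 163]), (150, [116, 132, 157]), (156, [117, 131, 158]), (162, [120, 132, 157]), (168, [123, 138, 163]), (174, [88, 97, 116]), (180, [55, 62, 84]), (186, [63, 72, 93]), (192, [69, 77, 97]), (198, [66, 75, 96]), (204, [64, 75, 96]), (210, [72, 80, 101]), (216, [70, 80, 95]), (222, [67, 76, 95]), (228, [75, 83, 103]), (234, [75, 80, 103]), (240, [71, 82, 101]), (246, [67, 73, 92]), (252, [36, 42, 56]), (258, [59, 68, 88]), (264, [73, 81, 104]), (270, [71, 81, 101]), (276, [76, 82, 102]), (282, [77, 81, 102]), (288, [74, 83, 100]), (294, [76, 81, 99]), (300, [77, 80, 100]), (306, [74, 80, 100]), (312, [76, 84, 100]), 
[... 234 characters left out ...]
0]), (248, [132, 150, 180]), (254, [128, 144, 172]), (260, [137, 155, 182]), (266, [47, 55, 67]), (272, [51, 56, 69]), (278, [52, 59, 78]), (284, [68, 76, 95]), (290, [65, 74, 93]), (296, [64, 73, 93]), (302, [65, 72, 95]), (308, [63, 70, 94]), (314, [63, 71, 94]), (320, [65, 75, 95]), (326, [64, 72, 95]), (332, [70, 78, 102]), (338, [67, 77, 99]), (344, [66, 75, 93]), (350, [61, 67, 86]), (356, [61, 67, 86]), (362, [92, 108, 130]), (368, [127, 145, 173]), (374, [131, 149, 178]), (380, [125, 144, 176]), (386, [129, 146, 178]), (392, [128, 144, 171]), (398, [114, 133, 161]), (404, [122, 141, 169]), (410, [118, 132, 158]), (416, [115, 131, 158]), (422, [120, 137, 164]), (428, [127, 146, 173])]
```

{"fn": "move_arm", "kwargs": {
  "increments": [
    [-0.6, 0, -0.15, 0, 0, 0],
    [-0.9, 0, -0.22, 0, 0, 0],
    [-1, 0, -0.25, 0, 0, 0],
    [-1, 0, -0.25, 0, 0, 0],
    [-1, 0, -0.25, 0, 0, 0],
    [-1, 0, -0.25, 0, 0, 0],
    [-1, 0, -0.25, 0, 0, 0],
    [-1, 0, -0.25, 0, 0, 0]
  ]
}}

```text
time_s: 23.92
tcp_pos: [0.5539, -0.1161, 0.2317]
tcp_rot: [-1.572, 0.0, -1.881]
contact_force: [0.6, 0.3, -1.3]
grip_width: 0.192
```

{"fn": "move_arm", "kwargs": {
  "increments": [
    [-1, 0, -0.24, 0, 0, 0],
    [-0.66, 0, -0.15, 0, 0, 0],
    [0, 0, 0, 0, 0, 0],
    [0, 0.5, 0, 0, 0, 0],
    [0, 0.7, 0, 0, 0, 0],
    [0, 0.4, 0, 0, 0, 0],
    [0, 0, 0, 0, 0, 0]
  ]
}}

```text
time_s: 24.8
tcp_pos: [0.558, -0.0676, 0.1833]
tcp_rot: [-1.573, -0.0, -1.882]
contact_force: [0.1, 0.0, -1.1]
grip_width: 0.195
```

Run:
```python
from h import *
s=telemetry.state();print(s['contact_force'],s['grip_width'],s['tcp_pos'],s['tcp_rot'],goto([.5588,-.0671,.1705],-.31))
```

```text
[ 0.0958  0.0298 -1.0595] 0.19492962770843256 [ 0.558  -0.0676  0.1833] [-1.5729 -0.0003 -1.8816] (array([-0.0232,  0.4254,  0.0209]), array([ 0.0178, -0.0067,  0.0026]))
```

{"fn": "move_arm", "kwargs": {
  "increments": [
    [0, 0.15, 0, 0, 0, 0],
    [0, 0.12, 0, 0, 0, 0],
    [0, 0.06, 0, 0, 0, 0],
    [0, 0.03, 0, 0, 0, 0],
    [0, 0.02, 0, 0, 0, 0],
    [0, 0, 0, 0, 0, 0],
    [0, 0, 0, 0, 0, 0]
  ]
}}

```text
time_s: 25.68
tcp_pos: [0.5587, -0.0671, 0.1732]
tcp_rot: [-1.571, 0.0, -1.881]
contact_force: [0.9, -1.0, -0.7]
grip_width: 0.195
```

{"fn": "move_arm", "kwargs": {
  "increments": [
    [0, 0.02, 0, 0, 0, 0],
    [0, 0.02, 0, 0, 0, 0],
    [0, 0, 0, 0, 0, 0]
  ]
}}

```text
time_s: 26.05
tcp_pos: [0.5586, -0.0671, 0.1718]
tcp_rot: [-1.571, -0.0, -1.881]
contact_force: [0.1, -0.7, -1.0]
grip_width: 0.194
```

{"fn": "move_arm", "kwargs": {
  "increments": [
    [0, 0.02, 0, 0, 0, 0],
    [0, 0.02, 0, 0, 0, 0],
    [0, 0, 0, 0, 0, 0]
  ]
}}

```text
time_s: 26.42
tcp_pos: [0.5587, -0.0671, 0.1706]
tcp_rot: [-1.571, -0.0, -1.881]
contact_force: [1.1, -0.4, -1.6]
grip_width: 0.191
```

{"fn": "move_arm", "kwargs": {
  "increments": [
    [0, 0.02, 0, 0, 0, 0],
    [0, 0, 0, 0, 0, 0]
  ]
}}

```text
time_s: 26.68
tcp_pos: [0.5587, -0.0671, 0.1705]
tcp_rot: [-1.571, 0.0, -1.881]
contact_force: [-1.7, 0.8, 7.1]
grip_width: 0.194
```

{"fn": "move_arm", "kwargs": {
  "increments": [
    [0, 0.02, 0, 0, 0, 0],
    [0, 0, 0, 0, 0, 0]
  ]
}}

```text
time_s: 26.92
tcp_pos: [0.5587, -0.0671, 0.1703]
tcp_rot: [-1.57, 0.0, -1.881]
contact_force: [-4.7, 0.1, 15.7]
grip_width: 0.197
```

{"fn": "move_arm", "kwargs": {
  "increments": [
    [0, -0.025, 0, 0, 0, 0],
    [0, 0, 0, 0, 0, 0]
  ]
}}

```text
time_s: 27.18
tcp_pos: [0.5587, -0.0671, 0.1705]
tcp_rot: [-1.571, 0.0, -1.881]
contact_force: [-1.4, 0.2, 6.5]
grip_width: 0.196
```

{"fn": "move_arm", "kwargs": {
  "increments": [
    [0, 0, 0, 0, 0, 0],
    [0, 0, 0, 0, 0, 0],
    [0, 0, 0, 0, 0, 0],
    [0, 0, 0, 0, 0, 0]
  ],
  "grip": 40
}}

```text
time_s: 27.68
tcp_pos: [0.5587, -0.0671, 0.1702]
tcp_rot: [-1.571, -0.0, -1.881]
contact_force: [-0.3, 0.1, -0.4]
grip_width: 0.472
```

{"fn": "move_arm", "kwargs": {
  "increments": [
    [0, -0.5, 0, 0, 0, 0],
    [0, -1, 0, 0, 0, 0],
    [0, -1, 0, 0, 0, 0],
    [0.8, -1, 0, 0, 0, 0],
    [0.8, 0, 0, 0, 0, 0],
    [0, 0, 0, 0, 0, 0],
    [0, 0, 0, 0, 0, 0]
  ]
}}

```text
time_s: 28.55
tcp_pos: [0.544, -0.1126, 0.2756]
tcp_rot: [-1.571, 0.0, -1.881]
contact_force: [-0.3, 0.2, 0.4]
grip_width: 0.471
```

Run:
```python
from h import *
T=tool(); im=eyes.get_image("wrist"); k=cam("wrist",T); print(T[:3,3])
Rz=R.from_euler('z',-1.881).as_matrix(); o=np.array([.558,-.0695,0])
for q in ([0,0,.106],[.112,0,.066],[.052,0,.086],[.104,-.026,.108],[.104,.026,.08]):
    u=proj(k,o+Rz@np.array(q))[0]; print(q,u); cv2.circle(im,tuple(map(int,u)),2,(0,0,255),-1)
lr=np.array([.5439,-.0084,.033]); u=proj(k,lr)[0]; cv2.circle(im,tuple(map(int,u)),3,(0,255,0),1); print(u)
cv2.imwrite("pics/w9.png",im)
```

```text
[ 0.544  -0.1126  0.2756]
[0, 0, 0.106] [314.1361 142.918 ]
[0.112, 0, 0.066] [313.9744 265.745 ]
[0.052, 0, 0.086] [314.043  207.2829]
[0.104, -0.026, 0.108] [280.1569 280.7703]
[0.104, 0.026, 0.08] [344.9079 264.4374]
[275.8759  69.7775]
```

View pics/w9.png

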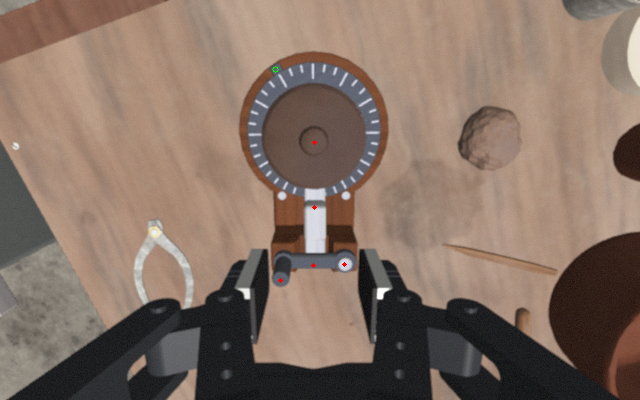

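Lid knob is centred at (314,141) against the predicted (314,143). The catch lies across the slot with its pin at (280,279), and the ring lug is where it started at (276,69). I'm handing in the job.

```bash
python3 -c "
from bench import workorder
print(workorder.close_job())"
```

```text
the job is handed in; nothing more can be done
None
```

The stand is set up and I handed the job in at about 28.6 s; the system gave no verdict.

- **Hub:** I turned it about 0.92 rad by its flats. The image afterwards showed its slot in line with the post's slot. The ring's lug stayed at its starting point to within about a pixel in the last picture.
- **Bar:** I laid it flat in both slots. It touched down 50 mm above the table, as it should, with the grip block between hub and post.
- **Catch:** I swung it to its stop. The arm read about 24 N there, at an estimated 1.57–1.6 rad.
- **Lid:** I set it knob up on the hub with at most about 16 N at the wrist, then let go. In the last picture the knob was within about 2 pixels (roughly 2 mm) of the predicted hub axis.
- **Clearance:** The gripper ended well above everything and touching nothing, and I touched none of the other things on the table.

No check failed. The only disagreement was 1–2 mm between the camera-based positions. I judged the lid's level only from the picture and the bar's from its touch-down height.

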